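# Load the vacuum pot and hold its bayonet lid at half-turn

## Robot

A 7-joint arm with a two-finger parallel gripper is mounted at the origin on the work surface. World frame = base frame: x ahead of the robot, y to its left, z up, the work surface at z = 0. Lengths are in m, angles in rad, forces in N, time in s.
With the tool pointing down it reaches from about 0.35 to 0.9 m from the base axis. Payload 8.1 kg.
Tool frame: the origin (TCP) lies midway between the tips of the shut fingers; the grasp point (between the pads) lies 19 mm behind it (grip_depth is the distance from the TCP to the grasp point, in m); z points along the fingers, y is the line along which they close (so a half turn about z gives the same grasp; the last joint's range is limited). The gripper opens to 92 mm and grips with 3 to 60 N. Pads are 19 mm wide; open, the fingers measure 130 mm over their backs; the gripper's body (75 mm by 190 mm) begins 47 mm behind the grasp point.
Start: joints at [1.1, 0.434, 0.025, 1.573, -0.012, 1.134, -0.075], TCP at [0.225, -0.583, 0.227] pointing down, gripper open.
Joint ranges: [-2.62, 2.62], [-0.44, 2.09], [-1.27, 1.32], [0.08, 2.57], [-1.32, 4.46], [0.12, 2], [-2.74, 2.74]. Speed limits (rad/s): [2.22, 2.22, 3.01, 3.01, 3.14, 3.14, 3.14].

## Interface

Orientations are given as [roll, pitch, yaw] about the fixed x, y, z axes, in that order (R = Rz(yaw) Ry(pitch) Rx(roll)).
In Python, from bench import read_state, capture, calibration, finish_job, grip_depth gives the robot as it stands.
- The arm moves only by the tool carry_out, never from a script. Its argument "series" is a list of rows, each a list of 6 numbers: the shift along the tool's x, y, z in units of 0.1 m (1.0 is 0.1 m), then the turn, a rotation vector about the tool's x, y, z in units of 180 degrees (1.0 is 180 degrees). A call has 1 to 8 rows; each row shifts and turns the commanded pose from where the row before left it, along the tool's axes as they then stand; what a row does not reach is not made up. A row lasts 1/10 s, in which the tool goes at most 50 mm and 8.59 degrees, less where a joint would pass 70% of its speed; a pose out of reach is approached as far as the arm can. A call with a number of a shift or a turn outside -1 to 1 is refused whole. A call with a gripper value outside its range is refused whole. "fingers" is the finger opening in mm, from 0 to 91.8, set as the call begins (left out, the last holds). The fingers move at their own pace and stop on an object; the grip force is fixed at half the most. Time passes only in rows, so rows that do not move let the fingers close. It gives the time, the measured TCP pose, the force, the opening and the grip force at its end, in the units of the state.
- read_state(): the state, without advancing time (a new reading comes with each control period).
- capture(name): name is "side" or "top" or "wrist"; returns (picture, depth): 400x640x3 uint8, blue, green, red; 400x640 float32, m along the optical axis (not along the pixel's ray), 0 where there is no reading.
- calibration(name): a dict with "fx", "fy", "cx", "cy" (pixels), "R" (3x3) and "t" (3): a world point X has camera coordinates R X + t; the wrist camera has in their place "mount" (4x4, takes a point from camera to tool coordinates, whose origin is the TCP and whose axes are the flange's). Camera axes: x right, y down, z forward; pixel columns grow to the right and rows downward; lengths in m; the calibration is good to about 2 mm. The wrist camera is an equidistant fisheye: a pixel r from the principal point sees the ray r / f radians off the axis. A picture is of the moment at which its call begins: read the wrist's pose just before it. calibration takes no time and is no camera call.
- finish_job(): hands the job in; it is judged then, once.
The state is a dict: "t": time; "qpos": joint angles; "joint_velocities": joint speeds; "effort": joint torques, N m; "position": TCP position; "ee_rot": TCP orientation; "force": force on the tool from outside, world axes, zero at the start; "moment": the same for the moment, N m; "width": finger opening in m; "grip_force": force on a finger pad.
Only numpy, scipy, OpenCV 4.12 (cv2) and the standard library are available. Lean on these libraries where they do the work, as an engineer would, in place of code of your own. Each camera call takes 0.05 s, during which the arm holds its last target. There are 200 camera calls.

## Task

Sort the three small plaster castings: the round one goes into the vacuum pot, the two rectangular ones into the wooden tray. Then set the pot's lid in with its lugs through the notches until it is seated, turn it clockwise to the half-turn mark (bar in line with the middle line of the three, 30 degrees from entry) without ever reaching the lock click, and finish while still gripping it there, because its spring turns it back when let go. Leave the other things on the bench where they are.

Things in the scene. Friction and masses are not known exactly. Their poses are not given: they have to be found in the camera images.
- pot: bare-metal vacuum pot fixed to the bench, the widest round thing on the mat: 152 mm over its collar, 55 mm tall. Origin: centre of its underside. Inner floor 6 mm up, inner radius 58 mm below the lip. The 9 mm thick lip round the mouth has inner radius 50 mm and two notches, 16 mm wide, out to radius 58 mm, on the pot's own +x and -x axis. A half turn about z makes no difference
- pot_mouth (a point): centre of the pot's mouth, 55 mm above its underside; axes as the pot's. The lid drops straight in when its x axis lies along the pot's x axis within 4 degrees, either way round; it is seated when its disc lies on the rim, its origin 37 mm above the pot's. The lugs are then below the lip with 2 mm of play
- pot_half (a point): outer end of the middle (half-turn) line, one of three black lines engraved on each side of the collar (two sets, opposite each other): at the notch (entry), 30 degrees clockwise of it seen from above (half-turn), 60 degrees clockwise (locked). This point: 75 mm from the axis, 54 mm up; axes as the pot's
- lid: bayonet lid, loose, hollow light metal, 0.14 to 0.28 kg, standing on its plug, handle up. Origin: centre of the plug's underside, z up. Plug radius 47 mm, 0 to 18 mm up, foot chamfered 3 mm; two lugs 10 mm wide, 7 mm tall, at its foot on the lid's +x and -x axis, out to radius 55 mm; disc radius 60 mm, 18 to 26 mm up, with black lines along x; grip bar on top. A half turn about z makes no difference
- lid_grip (a point): on the lid's axis 48 mm above its underside: the height to take the dark grip bar, which is 62 mm long along the lid's x axis, 14 mm thick along y, and stands from 26 to 62 mm above the underside; axes as the lid's
- carrier (a joint): sprung ring in the pot, rad, clockwise positive, 0 at rest. Seated, the lid turns only clockwise, 60 degrees to its stop; past 4.3 degrees its lugs push this ring: about 0.45 at half-turn, 0.97 at the stop. The spring (0.08 N m at first, 0.17 at half-turn) turns the lid back when let go. Two spring catches meet the lugs from 42 degrees; past 50 degrees it counts as clicked into the lock
- tray: low wooden tray, 140 (x) x 120 (y) x 24 mm, walls and floor 6 mm, fixed, beside the pot on its left or right (the lid stands on the other side). Origin: centre of its underside
- medallion: small round plaster casting, 32 mm across, 12 mm thick, lying flat on the mat in the row nearest the robot. Origin: centre of its underside
- plaquette1: small rectangular plaster casting, 40 mm along its x, 28 mm along its y, 12 mm thick, lying flat in the same row. Origin: centre of its underside
- plaquette2: second rectangular plaster casting, the same
- ink_bottle: black ink bottle, 38 mm across, 50 mm tall, standing behind and beside the pot; not part of the job
- wood_block: dark wooden block 50 x 100 x 35 mm, behind the pot; not part of the job
- big_relief1: large round plaster relief, 80 mm across, 18 mm thick, at the back; not part of the job
- big_relief2: second large round plaster relief, 80 mm across, 18 mm thick, at the back; not part of the job
- graver1: engraver's tool with a wooden mushroom handle, 150 mm long, lying near the robot on its left; not part of the job
- spatula: spatula with wooden handle, 160 mm long, lying near the robot on its right; not part of the job
- brush_mug: white cup, 72 mm across, 85 mm tall, at the back on the right; not part of the job
Not all that is in view belongs to the job. What is shaped like the plaquette2 but black or orange is not meant. Leave any purple look-alike of the medallion alone.

How it is judged:
On the way, in this order (a step that is already met when the one before it is completed fails the run):
1. the round casting lies in the pot and both rectangular ones in the tray, let go (horizontal distance between medallion and pot below 0.045 m and z of medallion in the frame of pot between 0.003 and 0.03 m and x of plaquette1 in the frame of tray between -0.064 and 0.064 m and y of plaquette1 in the frame of tray between -0.054 and 0.054 m and z of plaquette1 in the frame of tray between 0.003 and 0.024 m and x of plaquette2 in the frame of tray between -0.064 and 0.064 m and y of plaquette2 in the frame of tray between -0.054 and 0.054 m and z of plaquette2 in the frame of tray between 0.003 and 0.024 m and contact force between the fingers and medallion below 0.05 N and contact force between the fingers and plaquette1 below 0.05 N and contact force between the fingers and plaquette2 below 0.05 N), for 0.2 s.
2. the lid is seated in the pot at the entry angle (z of lid in the frame of pot between 0.034 and 0.0405 m and horizontal distance between lid and pot below 0.006 m and angle between lid's own z axis and vertical below 0.07 rad and angle between the x axis of lid and the x axis of pot, either way round below 0.16 rad), for 0.1 s.
At the end, for the whole second after the job is handed in: lid seated (origin 34 to 40.5 mm above the pot's, within 6 mm of its axis, level within 4 degrees), turned clockwise 30 degrees, give or take 8, from entry, at rest, gripped with more than 1 N; round casting lying in the pot, both rectangular ones in the tray (z of lid in the frame of pot between 0.034 and 0.0405 m and horizontal distance between lid and pot below 0.006 m and angle between lid's own z axis and vertical below 0.07 rad and angle between the x axis of lid and the x axis of pot, either way round between 0.384 and 0.664 rad and value of joint carrier above 0.25 rad and contact force between the fingers and lid above 1 N and angular speed of lid below 0.1 rad/s and linear speed of lid below 0.02 m/s and horizontal distance between medallion and pot below 0.045 m and z of medallion in the frame of pot between 0.003 and 0.03 m and x of plaquette1 in the frame of tray between -0.064 and 0.064 m and y of plaquette1 in the frame of tray between -0.054 and 0.054 m and z of plaquette1 in the frame of tray between 0.003 and 0.024 m and x of plaquette2 in the frame of tray between -0.064 and 0.064 m and y of plaquette2 in the frame of tray between -0.054 and 0.054 m and z of plaquette2 in the frame of tray between 0.003 and 0.024 m); the arm keeps its last pose, push and grip.
It fails at once if the seated lid is turned past 50 degrees, into the lock click (z of lid in the frame of pot below 0.045 m and horizontal distance between lid and pot below 0.01 m and angle between the x axis of lid and the x axis of pot, either way round above 0.873 rad).
It fails at once if another thing on the bench is moved more than 30 mm (distance of any of ink_bottle, wood_block, big_relief1, big_relief2, graver1, spatula, brush_mug from where it was at the start of the episode above 0.03 m).
It also fails if it takes over 72 s, if anything falls off the work surface, if the arm or the gripper's body presses on something with over 40 N, if the wrist force passes 120 N, or if a joint passes its speed limit or range.

## Working session

There is one attempt and no reset: what is moved stays moved. The work goes in short steps, Python scripts to look and compute and a tool call to move; the robot and the scene stay as the last step left them, time stands still between calls to the robot, and variables do not carry over. Pictures are saved under pics/ and viewed, at most 10 in all, crops included, and the job is handed in when it is done.

Besides the shell and the picture viewer there is one more tool, called after "Request:" as name(argument=value, ...) on one line, values as JSON. carry_out: Moves the arm, as the interface text tells. Its arguments: {"type":"object","properties":{"series":{"type":"array"},"fingers":{"type":"number"}},"required":["series"]}

```bash
ls; mkdir -p pics
python3 - <<'E'
from bench import *
import cv2
s=read_state();print(s)
print(grip_depth)
for n in("top","side"):
    p,d=capture(n);cv2.imwrite(f"pics/{n}0.png",p);import numpy as np;np.save(f"pics/{n}0.npy",d);print(n,calibration(n))
print(calibration("wrist"))
E
```

```text
pics
{'t': 0.0, 'qpos': array([ 1.10038302,  0.43520982,  0.0250083 ,  1.57411157, -0.01158918,
        1.13399233, -0.07506073]), 'joint_velocities': array([ 0.00146839,  0.00096777, -0.00110871, -0.00017773, -0.00266474,
        0.00035221, -0.00103732]), 'effort': array([ 1.01323049e-04, -6.67851806e+01,  9.85081382e-01, -3.14464724e+01,
       -6.05336367e-02,  4.28683811e-02,  2.47434518e-04]), 'position': array([ 0.22447246, -0.58274491,  0.22594797]), 'ee_rot': array([-3.14002532e+00,  1.67346377e-04,  3.67755285e-01]), 'force': array([-0.21508634, -0.01888109, -1.2626547 ]), 'moment': array([-0.05236912, -0.00478805, -0.02245608]), 'grip_force': 0.0, 'width': 0.09164546542833783}
0.0188
top {'fx': 433.41505117040634, 'fy': 433.41505117040634, 'cx': 325.75214265135617, 'cy': 204.53467606299753, 'R': array([[ 0.02210079, -0.99968145,  0.012188  ],
       [-0.98769718, -0.02372033, -0.15456915],
       [ 0.15480902, -0.00862195, -0.98790679]]), 't': array([-0.04489785,  0.57682096,  0.93258308])}
side {'fx': 380.49057309798854, 'fy': 380.49057309798854, 'cx': 314.9171281119192, 'cy': 199.4937705551586, 'R': array([[-0.91839484, -0.39527923, -0.01747128],
       [-0.19858483,  0.49868617, -0.84372755],
       [ 0.34222066, -0.77140549, -0.53648726]]), 't': array([0.50958591, 0.17668876, 0.61136816])}
{'fx': 309.70691628693146, 'fy': 309.70691628693146, 'cx': 323.1060229877106, 'cy': 198.4377523608424, 'mount': array([[ 2.31472535e-04, -9.66937559e-01, -2.55013143e-01,
         6.85538109e-02],
       [ 9.99999788e-01,  6.86412670e-05,  6.47420226e-04,
         1.05106960e-03],
       [-6.08510508e-04, -2.55013238e-01,  9.66937370e-01,
        -1.58379036e-01],
       [ 0.00000000e+00,  0.00000000e+00,  0.00000000e+00,
         1.00000000e+00]])}
```

View pics/top0.png

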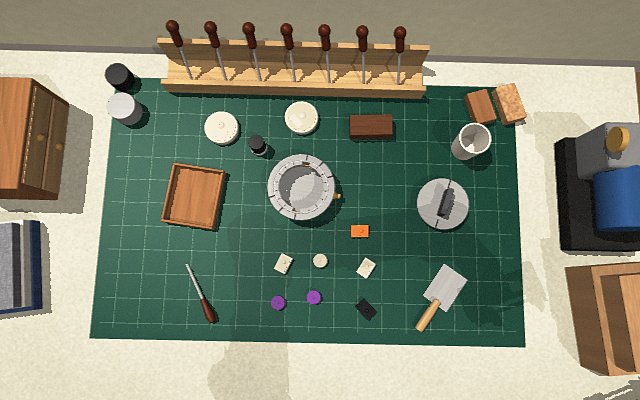

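View pics/side0.png

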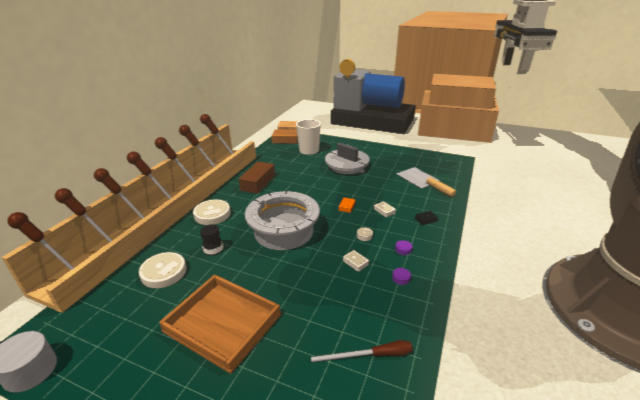

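Top view: the medallion is at (320,261) and the plaquettes at (284,264) and (366,268). The pot is at (301,187), the lid at (443,204) and the tray at (194,196).
Possible mix-ups: purple discs (278,303) and (313,298), orange block (360,231), black block (366,309), big reliefs (221,128) and (302,118). I choose the small cream pieces in the row at row ≈265.

```bash
cat > h.py <<'E'
import numpy as np,cv2
from bench import *
from scipy.spatial.transform import Rotation as Ro
def cast(n,uv,z,st=None):
    """pixels -> world points on plane z"""
    c=calibration(n);uv=np.atleast_2d(np.float64(uv));a=(uv-[c['cx'],c['cy']])/[c['fx'],c['fy']]
    if n=='wrist':
        th=np.linalg.norm(a,axis=1)+1e-12
        d=np.c_[a/th[:,None]*np.sin(th)[:,None],np.cos(th)]
        R=Ro.from_euler('xyz',st['ee_rot']).as_matrix();M=c['mount']
        o=st['position']+R@M[:3,3];d=d@(R@M[:3,:3]).T
    else:
        d=np.c_[a,np.ones(len(a))]@c['R'];o=-c['R'].T@c['t']
    return o+d*((z-o[2])/d[:,2])[:,None]
def proj(n,X,st=None):
    c=calibration(n);X=np.atleast_2d(X)
    if n=='wrist':
        R=Ro.from_euler('xyz',st['ee_rot']).as_matrix();M=c['mount']
        p=((X-st['position'])@R-M[:3,3])@M[:3,:3]
        r=np.linalg.norm(p[:,:2],axis=1)+1e-12;th=np.arctan2(r,p[:,2])
        return p[:,:2]/r[:,None]*th[:,None]*c['fx']+[c['cx'],c['cy']]
    p=X@c['R'].T+c['t'];return p[:,:2]/p[:,2:]*c['fx']+[c['cx'],c['cy']]
def blobs(mask,lo,hi):
    k,_=cv2.findContours(mask.astype(np.uint8)*255,cv2.RETR_EXTERNAL,cv2.CHAIN_APPROX_NONE)
    return [c[:,0] for c in k if lo<cv2.contourArea(c)<hi]
def rect(P):
    """min-area rect of world xy points: centre, long, short, angle(deg) of long axis"""
    (c,s,a)=cv2.minAreaRect(np.float32(P[:,:2]*1000))
    if s[0]<s[1]:s=s[::-1];a+=90
    return np.round(c,1),np.round(s,1),round((a+90)%180-90,1)
E
python3 - <<'E'
from h import *
p=cv2.imread("pics/top0.png");h=cv2.cvtColor(p,cv2.COLOR_BGR2HSV)
H,S,V=[h[...,i].astype(int) for i in range(3)]
m=(S<90)&(V>150);m[:240]=0;m[290:]=0;m[:,:250]=0;m[:,400:]=0
for b in blobs(m,40,600): print("cast",b.mean(0),rect(cast('top',b,.012)))
m=(H>5)&(H<20)&(S>90)&(V>80);m[:,:155]=0;m[:,235:]=0;m[:155]=0;m[240:]=0
for b in blobs(m,1500,9000): print("tray",b.mean(0),rect(cast('top',b,.024)))
g=(S<40)
for nm,(u0,u1,v0,v1),z in (("pot",(255,350,145,230),.055),("lid",(405,480,170,240),.026)):
    m=np.zeros_like(g);m[v0:v1,u0:u1]=g[v0:v1,u0:u1]
    for b in blobs(m,800,9000):
        P=cast('top',b,z);c,r=cv2.minEnclosingCircle(np.float32(P[:,:2]*1000));print(nm,b.mean(0),c,r)
m=(S<60)&(V<80);m[:175]=0;m[235:]=0;m[:,:410]=0;m[:,475:]=0
for b in blobs(m,100,3000): print("bar",b.mean(0),rect(cast('top',b,.062)))
for nm,u,z in (("ink",(257,145),.05),("latch",(337,196),.03),("orange",(360,231),.012),("mug",(471,142),.085),("spat",(445,285),.0),('grav',(187,265),.01)): print(nm,cast('top',u,z))
w=cv2.resize(p[170:320,250:410],None,fx=5,fy=5,interpolation=2)[:600*5//5]
w=cv2.resize(np.hstack([p[145:235,255:345],p[160:250,395:485]]),None,fx=4,fy=4,interpolation=2)
cv2.imwrite("pics/c1.png",np.vstack([w,cv2.resize(p[225:280,250:410],(720,240),interpolation=2)]))
E
```

```text
cast [365.61702128 267.78723404] (array([ 438.9, -125.9]), array([39.9, 28.7]), -32.4)
cast [319.67567568 260.18918919] (array([454.2, -20.4]), array([29.7, 27.2]), -88.7)
cast [283.         263.01960784] (array([445.1,  62.9]), array([39.3, 28.7]), -25.0)
tray [196.11067194 196.31225296] (array([595.3, 274.9]), array([140. , 124.6]), -7.6)
pot [300.95767196 186.78835979] (615.765869140625, 25.36305809020996) 76.33991241455078
lid [442.40136054 203.39455782] (590.0531005859375, -301.2944641113281) 60.965423583984375
ink [[0.71106865 0.12885247 0.05      ]]
latch [[ 0.60054859 -0.05713631  0.03      ]]
orange [[ 0.52284271 -0.11245929  0.012     ]]
mug [[ 0.71981485 -0.35081301  0.085     ]]
spat [[ 0.40391371 -0.31059755  0.        ]]
grav [[0.43616422 0.28118497 0.01      ]]
```

View pics/c1.png

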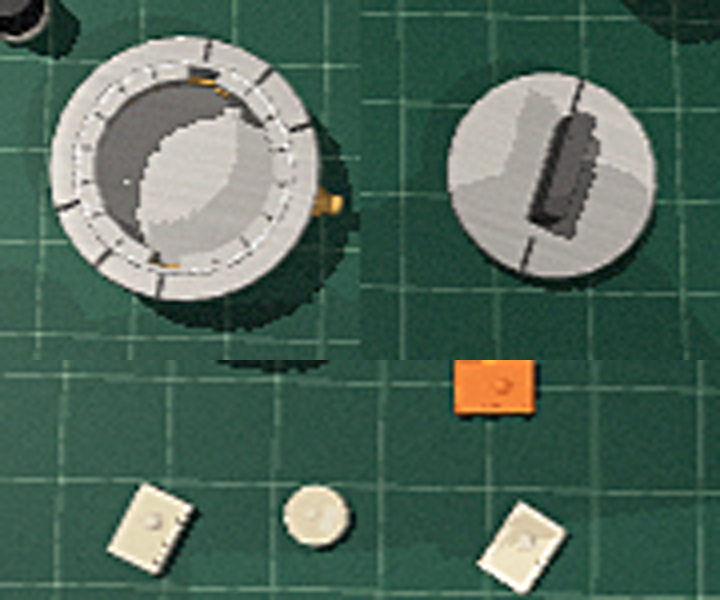

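Crop: the pot's entry lines are at crop (208,52)/(160,285), with half and lock lines clockwise of them. The lid line runs (581,85)–(525,268). The three cream castings in the row are confirmed as the right ones.

```bash
cat >> h.py <<'E'
def plan(x,y,z,yawdeg=None,st=None):
    st=st or read_state();R=Ro.from_euler('xyz',st['ee_rot']).as_matrix()
    d=R.T@(np.array([x,y,z])-st['position'])*10
    yaw=np.degrees(np.arctan2(R[1,0],R[0,0]))
    dy=0 if yawdeg is None else (yawdeg-yaw+90)%180-90
    print('tool shift(units)',d.round(3),'yaw now',yaw.round(1),'turn about tool z (units)',round(-dy/180,4),'tilt',np.round(np.degrees(st['ee_rot'][:2]),2),'q',st['qpos'].round(2),'t',st['t'])
E
python3 - <<'E'
from h import *
for n,a,b,z in(('pot',(307,156.25),(294.75,218.25),.054),('lid',(450.25,181.25),(436.25,227),.026)):
    P=cast('top',[a,b],z);d=P[0]-P[1];print(n,P.mean(0),np.degrees(np.arctan2(d[1],d[0])))
plan(.439,-.126,.2,-32.4)
E
```

```text
pot [0.61509498 0.02512454 0.054     ] -9.210011689001371
lid [ 0.58862701 -0.30307556  0.026     ] -17.77546282700586
tool shift(units) [ 3.644 -3.491  0.265] yaw now 21.1 turn about tool z (units) 0.297 tilt [-1.7992e+02  1.0000e-02] q [ 1.1   0.44  0.02  1.57 -0.01  1.13 -0.08] t 0.1
```

Request:
carry_out(series=[[0.33, -0.32, 0, 0, 0, 0], [0.33, -0.32, 0, 0, 0, 0], [0.33, -0.32, 0, 0, 0, 0], [0.33, -0.32, 0, 0, 0, 0], [0.33, -0.32, 0, 0, 0, 0], [0.33, -0.32, 0, 0, 0, 0], [0.33, -0.32, 0.1, 0, 0, 0], [0.33, -0.32, 0.1, 0, 0, 0]], fingers=55)

```text
t: 0.9
position: [0.3795, -0.2477, 0.2067]
ee_rot: [3.141, -0.0, 0.368]
force: [1.4, 0.1, -0.3]
width: 0.0547
grip_force: 0.0
```

Request:
carry_out(series=[[0.33, -0.32, 0, 0, 0, 0], [0.33, -0.32, 0, 0, 0, 0], [0.3, -0.3, 0, 0, 0, 0], [0, 0, 0, 0, 0, 0.0475], [0, 0, 0, 0, 0, 0.0475], [0, 0, 0, 0, 0, 0.0475], [0, 0, 0, 0, 0, 0.0475], [0, 0, 0, 0, 0, 0.0475]])

```text
t: 1.7
position: [0.4345, -0.1271, 0.2065]
ee_rot: [3.141, 0.001, -0.384]
force: [0.0, 0.2, 0.0]
width: 0.0551
grip_force: 0.0
```

Run:
```python
from h import *
plan(.439,-.126,.12,-32.4)
```

```text
tool shift(units) [ 0.038 -0.027  0.865] yaw now -22.0 turn about tool z (units) 0.0576 tilt [1.7999e+02 4.0000e-02] q [ 0.3   0.19 -0.16  1.99  0.04  0.97 -1.83] t 1.7
```

Run:
```python
from h import *
st=read_state();p,d=capture('wrist');cv2.imwrite('pics/w1.png',p)
h=cv2.cvtColor(p,cv2.COLOR_BGR2HSV);S=h[...,1].astype(int);V=h[...,2].astype(int)
for b in blobs((S<100)&(V>150),500,20000):
    P=cast('wrist',b,.012,st)
    r=rect(P)
    if r[1][0]<60: print(b.mean(0),r)
```

```text
[321.1        173.66363636] (array([ 440.1, -127.7]), array([40.5, 28.7]), -31.8)
```

View pics/w1.png

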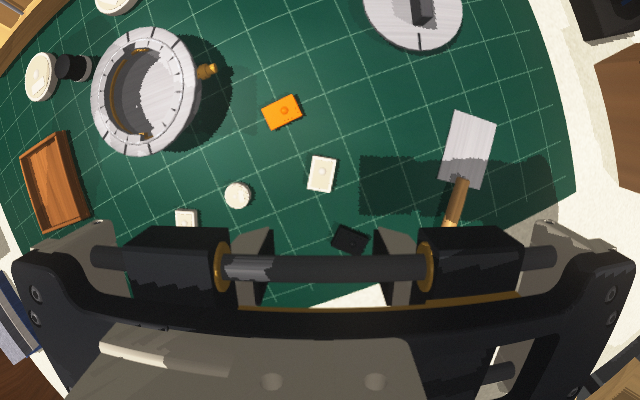

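The wrist view agrees with the top view to 2 mm: castings at (322,173), (238,195) and (186,218). Grasping the first.

Request:
carry_out(series=[[0.046, -0.02, 0.4, 0, 0, 0.028], [0, 0, 0.4, 0, 0, 0.028], [0, 0, 0.4, 0, 0, 0], [0, 0, 0.4, 0, 0, 0], [0, 0, 0.25, 0, 0, 0], [0, 0, 0.17, 0, 0, 0], [0, 0, 0, 0, 0, 0], [0, 0, 0, 0, 0, 0]])

```text
t: 2.55
position: [0.4397, -0.127, 0.0049]
ee_rot: [3.141, 0.001, -0.553]
force: [-0.1, 0.8, 0.4]
width: 0.0549
grip_force: 0.0
```

Request:
carry_out(series=[[0, 0, 0, 0, 0, 0], [0, 0, 0, 0, 0, 0], [0, 0, 0, 0, 0, 0], [0, 0, 0, 0, 0, 0], [0, 0, -0.4, 0, 0, 0], [0, 0, -0.4, 0, 0, 0], [0, 0, -0.4, 0, 0, 0], [0, 0, 0, 0, 0, 0]], fingers=0)

```text
t: 3.35
position: [0.4428, -0.1276, 0.1295]
ee_rot: [-3.139, -0.008, -0.554]
force: [0.8, 0.4, 0.0]
width: 0.0277
grip_force: 30.0
```

Run:
```python
from h import *
a=np.radians(-7.6);ux=np.array([np.cos(a),np.sin(a)]);T=np.array([.5953,.2749])
for s in(30,-30):print(T+s/1000*ux)
plan(*(T+.03*ux),.12)
```

```text
[0.62503647 0.27093231]
[0.56556353 0.27886769]
tool shift(units) [-0.55  -4.347  0.103] yaw now -31.8 turn about tool z (units) 0.0 tilt [-179.83   -0.46] q [ 0.28  0.29 -0.14  2.08  0.06  0.77 -2.02] t 3.35
```

Request:
carry_out(series=[[0, 0, 0, 0, 0, -0.044], [0, 0, 0, 0, 0, -0.044], [0, 0, 0, 0, 0, -0.044], [0.14, -0.46, 0, 0, 0, 0], [0.14, -0.46, 0, 0, 0, 0], [0.14, -0.46, 0, 0, 0, 0], [0.14, -0.46, 0, 0, 0, 0], [0.14, -0.46, 0, 0, 0, 0]])

```text
t: 4.15
position: [0.5414, 0.0926, 0.1242]
ee_rot: [3.141, 0.001, -0.14]
force: [0.9, -1.3, -0.0]
width: 0.0278
grip_force: 29.9
```

Request:
carry_out(series=[[0.14, -0.46, 0, 0, 0, 0], [0.14, -0.46, 0, 0, 0, 0], [0.14, -0.46, 0, 0, 0, 0], [0.13, -0.46, 0, 0, 0, 0], [0, 0, 0, 0, 0, 0]])

```text
t: 4.65
position: [0.6208, 0.2741, 0.1237]
ee_rot: [-3.137, 0.001, -0.132]
force: [0.1, 0.1, -0.1]
width: 0.0277
grip_force: 30.0
```

Run:
```python
from h import *
plan(.625,.271,.014,-7.6)
```

```text
tool shift(units) [0.046 0.031 1.097] yaw now -7.6 turn about tool z (units) 0.0002 tilt [-1.7972e+02  6.0000e-02] q [-0.33  0.63 -0.26  1.53  0.17  1.01 -2.34] t 4.65
```

Request:
carry_out(series=[[0.05, 0.03, 0.4, 0, 0, 0], [0, 0, 0.35, 0, 0, 0], [0, 0, 0.2, 0, 0, 0], [0, 0, 0.12, 0, 0, 0], [0, 0, 0, 0, 0, 0], [0, 0, 0, 0, 0, 0]])

```text
t: 5.25
position: [0.6262, 0.262, 0.0184]
ee_rot: [-3.141, -0.001, -0.14]
force: [0.3, -0.3, -0.3]
width: 0.0277
grip_force: 30.0
```

Request:
carry_out(series=[[0, 0, 0, 0, 0, 0], [0, 0, 0, 0, 0, 0], [0, 0, 0, 0, 0, 0], [0, 0, -0.3, 0, 0, 0], [0, 0, -0.4, 0, 0, 0], [0, 0, -0.4, 0, 0, 0], [0, 0, 0, 0, 0, 0]], fingers=45)

```text
t: 5.95
position: [0.6291, 0.2639, 0.1347]
ee_rot: [-3.135, -0.009, -0.14]
force: [1.2, 0.8, 0.4]
width: 0.0448
grip_force: 0.0
```

Run:
```python
from h import *
plan(.446,.0625,.12,-25)
p,d=capture('top');h=cv2.cvtColor(p,cv2.COLOR_BGR2HSV);S=h[...,1].astype(int);V=h[...,2].astype(int)
m=(S<90)&(V>150);m[:150]=0;m[290:]=0;m[:,:150]=0;m[:,400:]=0
for b in blobs(m,40,600): print(b.mean(0),rect(cast('top',b,.014)))
```

```text
tool shift(units) [-1.534  2.25   0.12 ] yaw now -8.0 turn about tool z (units) 0.0944 tilt [-179.65   -0.5 ] q [-0.31  0.62 -0.26  1.52  0.17  1.02 -2.33] t 5.95
[282.63265306 263.30612245] (array([444.9,  63.4]), array([38.2, 27.6]), -24.9)
```

Request:
carry_out(series=[[-0.25, 0.37, 0, 0, 0, 0], [-0.25, 0.37, 0, 0, 0, 0], [-0.26, 0.37, 0, 0, 0, 0], [-0.26, 0.38, 0, 0, 0, 0], [-0.26, 0.38, 0, 0, 0, 0], [-0.26, 0.38, 0.1, 0, 0, 0], [0, 0, 0, 0, 0, 0.047], [0, 0, 0, 0, 0, 0.047]], fingers=55)

```text
t: 6.8
position: [0.4402, 0.0586, 0.1171]
ee_rot: [3.14, 0.001, -0.443]
force: [1.6, -0.1, -0.6]
width: 0.0547
grip_force: 0.0
```

Request:
carry_out(series=[[0, 0, 0, 0, 0, 0], [0, 0, 0, 0, 0, 0], [0, 0, 0, 0, 0, 0]])

```text
t: 7.1
position: [0.4419, 0.0608, 0.1175]
ee_rot: [3.141, 0.0, -0.431]
force: [1.0, -0.1, -0.4]
width: 0.0547
grip_force: 0.0
```

Run:
```python
from h import *
plan(.4455,.062,.003,-25)
```

```text
tool shift(units) [ 0.028 -0.026  1.145] yaw now -24.7 turn about tool z (units) 0.0017 tilt [1.7999e+02 2.0000e-02] q [-0.07  0.3  -0.23  2.11  0.1   0.74 -2.36] t 7.1
```

Request:
carry_out(series=[[0.03, -0.03, 0.4, 0, 0, 0], [0, 0, 0.35, 0, 0, 0], [0, 0, 0.25, 0, 0, 0], [0, 0, 0.13, 0, 0, 0], [0, 0, 0, 0, 0, 0], [0, 0, 0, 0, 0, 0]])

```text
t: 7.7
position: [0.446, 0.0621, 0.0048]
ee_rot: [3.141, 0.0, -0.433]
force: [-0.4, -0.4, -0.2]
width: 0.055
grip_force: 0.0
```

Request:
carry_out(series=[[0, 0, 0, 0, 0, 0], [0, 0, 0, 0, 0, 0], [0, 0, 0, 0, 0, 0], [0, 0, 0, 0, 0, 0], [0, 0, -0.4, 0, 0, -0.032], [0, 0, -0.4, 0, 0, -0.032], [0, 0, -0.4, 0, 0, -0.032], [0, 0, 0, 0, 0, 0]], fingers=0)

```text
t: 8.5
position: [0.4489, 0.0627, 0.1294]
ee_rot: [-3.139, -0.008, -0.13]
force: [0.9, 0.2, -1.0]
width: 0.0275
grip_force: 30.0
```

Run:
```python
from h import *
plan(.5655,.277,.12,-7.6)
```

```text
tool shift(units) [ 0.878 -2.276  0.106] yaw now -7.5 turn about tool z (units) 0.0008 tilt [-179.86   -0.45] q [ 0.02  0.3  -0.33  2.08  0.14  0.77 -2.1 ] t 8.5
```

Request:
carry_out(series=[[0.17, -0.45, 0, 0, 0, 0], [0.17, -0.45, 0, 0, 0, 0], [0.18, -0.46, 0, 0, 0, 0], [0.18, -0.46, 0, 0, 0, 0], [0.18, -0.46, 0, 0, 0, 0], [0, 0, 0, 0, 0, 0], [0, 0, 0, 0, 0, 0], [0, 0, 0, 0, 0, 0]])

```text
t: 9.3
position: [0.5629, 0.2747, 0.1239]
ee_rot: [3.14, 0.001, -0.134]
force: [0.2, -1.7, -0.3]
width: 0.0271
grip_force: 30.0
```

Run:
```python
from h import *
plan(.5655,.277,.015,-7.6)
```

```text
tool shift(units) [ 0.024 -0.028  1.089] yaw now -7.7 turn about tool z (units) -0.0006 tilt [1.7989e+02 6.0000e-02] q [-0.32  0.56 -0.32  1.66  0.21  0.95 -2.42] t 9.3
```

Request:
carry_out(series=[[0.02, -0.02, 0.4, 0, 0, 0], [0, 0, 0.35, 0, 0, 0], [0, 0, 0.22, 0, 0, 0], [0, 0, 0.12, 0, 0, 0], [0, 0, 0, 0, 0, 0], [0, 0, 0, 0, 0, 0]])

```text
t: 9.9
position: [0.5662, 0.2777, 0.0167]
ee_rot: [-3.141, -0.001, -0.134]
force: [-0.4, 0.5, -0.0]
width: 0.0275
grip_force: 30.0
```

Request:
carry_out(series=[[0, 0, 0, 0, 0, 0], [0, 0, 0, 0, 0, 0], [0, 0, 0, 0, 0, 0], [0, 0, -0.3, 0, 0, 0], [0, 0, -0.4, 0, 0, 0], [0, 0, -0.4, 0, 0, 0], [0, 0, 0, 0, 0, 0], [0, 0, 0, 0, 0, 0]], fingers=45)

```text
t: 10.7
position: [0.5664, 0.2783, 0.1272]
ee_rot: [-3.14, -0.002, -0.133]
force: [0.1, -0.0, -1.4]
width: 0.0449
grip_force: 0.0
```

Run:
```python
from h import *
plan(.455,-.0215,.1)
```

```text
tool shift(units) [-0.706  3.12   0.265] yaw now -7.6 turn about tool z (units) 0.0 tilt [-1.7991e+02 -1.4000e-01] q [-0.33  0.56 -0.32  1.65  0.21  0.96 -2.42] t 10.7
```

Request:
carry_out(series=[[-0.1, 0.44, 0, 0, 0, 0], [-0.1, 0.44, 0, 0, 0, 0], [-0.1, 0.44, 0, 0, 0, 0], [-0.1, 0.45, 0, 0, 0, 0], [-0.1, 0.45, 0, 0, 0, 0], [-0.1, 0.45, 0.1, 0, 0, 0], [-0.1, 0.45, 0.1, 0, 0, 0], [0, 0, 0, 0, 0, 0]], fingers=55)

```text
t: 11.5
position: [0.4502, -0.0286, 0.1034]
ee_rot: [3.137, 0.006, -0.142]
force: [1.4, 0.7, -0.5]
width: 0.0548
grip_force: 0.0
```

Request:
carry_out(series=[[0, 0, 0, 0, 0, 0], [0, 0, 0, 0, 0, 0]])

```text
t: 11.7
position: [0.4551, -0.021, 0.1055]
ee_rot: [-3.141, 0.0, -0.132]
force: [-0.6, 1.1, 0.1]
width: 0.055
grip_force: 0.0
```

Run:
```python
from h import *
st=read_state()
p,d=capture('wrist');h=cv2.cvtColor(p,cv2.COLOR_BGR2HSV);S=h[...,1].astype(int);V=h[...,2].astype(int)
for b in blobs((S<100)&(V>150),500,20000):
    r=rect(cast('wrist',b,.012,st))
    if r[1][0]<60: print('med',b.mean(0),r)
p,d=capture('top');h=cv2.cvtColor(p,cv2.COLOR_BGR2HSV);S=h[...,1].astype(int);V=h[...,2].astype(int)
m=(S<100)&(V>150);m[:165]=0;m[230:]=0;m[:,:165]=0;m[:,225:]=0
for b in blobs(m,40,900): print(b.mean(0),rect(cast('top',b,.018)))
plan(.455,-.0215,.003)
```

```text
med [324.15686275 200.73529412] (array([454.6, -22.6]), array([30.6, 30.4]), -7.6)
[190.8        208.23636364] (array([565.9, 279.1]), array([39.2, 28.9]), -8.3)
[199.55555556 182.98148148] (array([625.9, 262.9]), array([39.7, 29.1]), -10.0)
tool shift(units) [-0.002  0.011  1.027] yaw now -7.5 turn about tool z (units) 0.0 tilt [-1.7997e+02 -1.0000e-02] q [ 0.18  0.34 -0.32  2.1   0.16  0.73 -1.94] t 11.8
```

Both plaquettes lie in the tray. Now the medallion.

Request:
carry_out(series=[[0, 0.01, 0.4, 0, 0, 0], [0, 0, 0.3, 0, 0, 0], [0, 0, 0.2, 0, 0, 0], [0, 0, 0.12, 0, 0, 0], [0, 0, 0, 0, 0, 0], [0, 0, 0, 0, 0, 0]])

```text
t: 12.4
position: [0.4552, -0.0224, 0.0042]
ee_rot: [-3.141, -0.0, -0.132]
force: [-0.1, -0.3, 0.5]
width: 0.0552
grip_force: 0.0
```

Request:
carry_out(series=[[0, 0, 0, 0, 0, 0], [0, 0, 0, 0, 0, 0], [0, 0, 0, 0, 0, 0], [0, 0, 0, 0, 0, 0], [0, 0, -0.4, 0, 0, 0], [0, 0, -0.4, 0, 0, 0], [0, 0, -0.3, 0, 0, 0], [0, 0, 0, 0, 0, 0]], fingers=0)

```text
t: 13.2
position: [0.4572, -0.0229, 0.1174]
ee_rot: [-3.141, -0.007, -0.134]
force: [0.3, -0.4, -1.0]
width: 0.0308
grip_force: 30.0
```

Run:
```python
from h import *
plan(.6155,.0245,.12)
```

```text
tool shift(units) [ 1.506 -0.681 -0.015] yaw now -7.7 turn about tool z (units) 0.0 tilt [-179.96   -0.39] q [ 0.2   0.32 -0.33  2.08  0.15  0.75 -1.93] t 13.2
```

Request:
carry_out(series=[[0.38, -0.17, 0, 0, 0, 0], [0.38, -0.17, 0, 0, 0, 0], [0.38, -0.17, 0, 0, 0, 0], [0.38, -0.17, 0, 0, 0, 0], [0, 0, 0, 0, 0, 0], [0, 0, 0, 0, 0, 0]])

```text
t: 13.8
position: [0.6141, 0.0246, 0.1122]
ee_rot: [3.141, 0.002, -0.133]
force: [-0.8, 0.0, 0.5]
width: 0.0308
grip_force: 30.0
```

Request:
carry_out(series=[[0, 0, 0.4, 0, 0, 0], [0, 0, 0.35, 0, 0, 0], [0, 0, 0.2, 0, 0, 0], [0, 0, 0.1, 0, 0, 0], [0, 0, 0, 0, 0, 0], [0, 0, 0, 0, 0, 0]])

```text
t: 14.4
position: [0.6137, 0.0237, 0.0089]
ee_rot: [3.141, 0.0, -0.134]
force: [0.2, -0.2, -0.8]
width: 0.0308
grip_force: 30.0
```

Request:
carry_out(series=[[0, 0, 0, 0, 0, 0], [0, 0, 0, 0, 0, 0], [0, 0, 0, 0, 0, 0], [0, 0, -0.3, 0, 0, 0], [0, 0, -0.4, 0, 0, 0], [0, 0, -0.4, 0, 0, 0], [0, 0, -0.4, 0, 0, 0], [0, 0, 0, 0, 0, 0]], fingers=46)

```text
t: 15.2
position: [0.6178, 0.0249, 0.1649]
ee_rot: [-3.139, -0.01, -0.134]
force: [0.1, 0.6, -0.8]
width: 0.0459
grip_force: 0.0
```

Run:
```python
from h import *
plan(.589,-.302,.16,-17.8)
```

```text
tool shift(units) [0.149 3.278 0.043] yaw now -7.7 turn about tool z (units) 0.0564 tilt [-179.87   -0.56] q [ 0.09  0.5  -0.31  1.66  0.17  1.01 -1.98] t 15.2
```

Request:
carry_out(series=[[-0.4, 0, -0.1, 0, 0, 0], [-0.4, 0, -0.1, 0, 0, 0], [-0.3, 0, 0, 0, 0, 0], [0, 0, 0, 0, 0, 0], [0, 0, 0, 0, 0, 0], [0, 0, 0, 0, 0, 0]], fingers=60)

```text
t: 15.8
position: [0.5064, 0.0386, 0.1786]
ee_rot: [-3.141, -0.001, -0.134]
force: [0.6, 0.4, -0.0]
width: 0.0599
grip_force: 0.0
```

Run:
```python
from h import *
st=read_state();p,d=capture('wrist');np.savez('pics/w2.npz',p=p,**{k:st[k] for k in('position','ee_rot')})
t,_=capture('top');cv2.imwrite('pics/top2.png',t)
# rectify collar top plane z=.055 to metric view, 3px/mm, +x up, +y left
def ortho(n,img,c,z,half,s,st=None):
    g=np.arange(-half,half,1/s)/1000;xx,yy=np.meshgrid(c[0]-g,c[1]-g,indexing='ij')
    q=proj(n,np.c_[xx.ravel(),yy.ravel(),np.full(xx.size,z)],st).astype(np.float32).reshape(*xx.shape,2)
    return cv2.remap(img,q[...,0],q[...,1],cv2.INTER_LINEAR)
c=(.6155,.025)
a=ortho('wrist',p,c,.055,90,2.2,st);b=ortho('top',t,c,.055,90,2.2)
cv2.imwrite('pics/o2.png',np.hstack([a,b]));print(a.shape,st['position'])
```

```text
(396, 396, 3) [0.50638735 0.03860064 0.17862412]
```

View pics/o2.png

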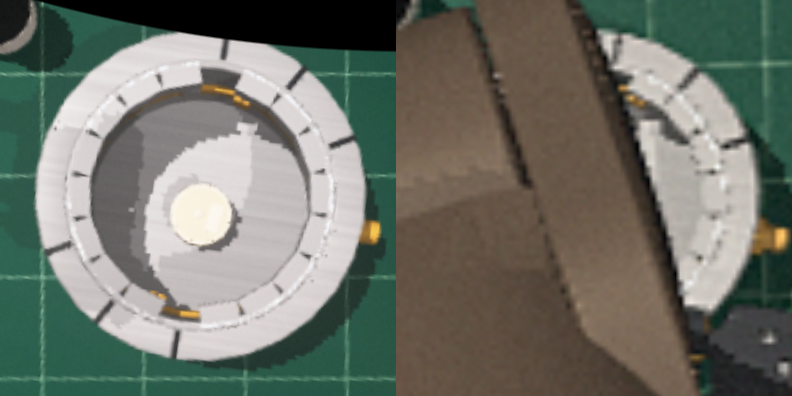

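Rectified wrist view (left): medallion in the pot, notches at (221,75)/(181,315). All three line pairs give an entry angle of −9.2° and a centre near (0.616, 0.024). Next, the lid.

Request:
carry_out(series=[[0.04, 0.44, 0, 0, 0, 0], [0.04, 0.44, 0, 0, 0, 0], [0.04, 0.44, 0, 0, 0, 0], [0.04, 0.44, 0, 0, 0, 0], [0.04, 0.44, 0, 0, 0, 0], [0.04, 0.44, 0, 0, 0, 0], [0.04, 0.44, 0, 0, 0, 0.028], [0, 0, 0, 0, 0, 0.028]])

```text
t: 16.7
position: [0.4907, -0.2785, 0.178]
ee_rot: [3.138, -0.0, -0.322]
force: [-0.7, 0.4, -0.8]
width: 0.0599
grip_force: 0.0
```

Request:
carry_out(series=[[0, 0, 0, 0, 0, 0], [0, 0, 0, 0, 0, 0], [0, 0, 0, 0, 0, 0]])

```text
t: 17.0
position: [0.4927, -0.2688, 0.1786]
ee_rot: [-3.141, 0.0, -0.305]
force: [-0.0, 1.4, -0.1]
width: 0.0599
grip_force: 0.0
```

```bash
cat >> h.py <<'E'
def ortho(n,img,c,z,half,s,st=None):
    g=np.arange(-half,half,1/s)/1000;xx,yy=np.meshgrid(c[0]-g,c[1]-g,indexing='ij')
    q=proj(n,np.c_[xx.ravel(),yy.ravel(),np.full(xx.size,z)],st).astype(np.float32).reshape(*xx.shape,2)
    return cv2.remap(img,q[...,0],q[...,1],cv2.INTER_LINEAR)
E
python3 - <<'E'
from h import *
st=read_state();p,d=capture('wrist')
c=(.589,-.302)
a=ortho('wrist',p,c,.026,75,2.4,st);b=ortho('wrist',p,c,.062,75,2.4,st)
cv2.imwrite('pics/o3.png',np.hstack([a,b]));print(a.shape,st['position'])
plan(.589,-.302,.11,-17.8)
E
```

```text
(360, 360, 3) [ 0.49272306 -0.26882924  0.17858637]
tool shift(units) [1.018 0.026 0.687] yaw now -17.5 turn about tool z (units) 0.0016 tilt [-179.98    0.  ] q [ 0.54  0.39 -0.19  1.78  0.08  0.98 -1.55] t 17.05
```

View pics/o3.png

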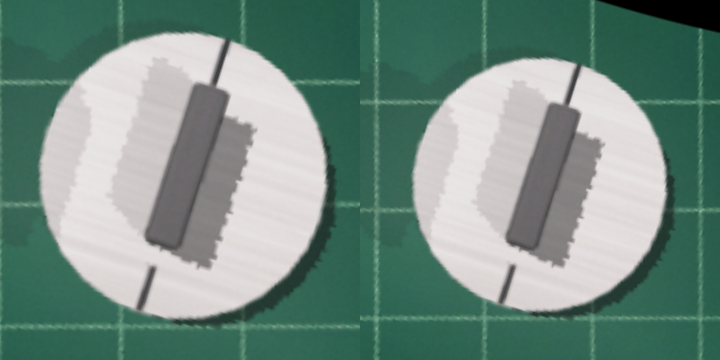

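Request:
carry_out(series=[[0.35, 0.035, 0, 0, 0, 0], [0.35, 0, 0, 0, 0, 0.002], [0.34, 0, 0.2, 0, 0, 0], [0, 0, 0.4, 0, 0, 0], [0, 0, 0.3, 0, 0, 0], [0, 0, 0, 0, 0, 0], [0, 0, 0, 0, 0, 0]])

```text
t: 17.75
position: [0.5903, -0.3047, 0.0892]
ee_rot: [-3.141, 0.001, -0.314]
force: [0.6, -0.8, 0.5]
width: 0.06
grip_force: 0.0
```

Run:
```python
from h import *
plan(.5908,-.3034,.029,-17.8)
```

```text
tool shift(units) [ 0.001 -0.014  0.602] yaw now -18.0 turn about tool z (units) -0.0011 tilt [-1.7998e+02  3.0000e-02] q [ 0.5   0.63 -0.16  1.6   0.12  0.92 -1.59] t 17.75
```

Request:
carry_out(series=[[0, -0.01, 0.25, 0, 0, 0], [0, 0, 0.2, 0, 0, 0], [0, 0, 0.15, 0, 0, 0], [0, 0, 0, 0, 0, 0], [0, 0, 0, 0, 0, 0]])

```text
t: 18.25
position: [0.5912, -0.3047, 0.0301]
ee_rot: [3.141, -0.001, -0.315]
force: [-0.6, 0.6, -0.8]
width: 0.0596
grip_force: 0.0
```

Request:
carry_out(series=[[0, 0, 0, 0, 0, 0], [0, 0, 0, 0, 0, 0], [0, 0, 0, 0, 0, 0], [0, 0, 0, 0, 0, 0], [0, 0, 0, 0, 0, 0], [0, 0, 0, 0, 0, 0]], fingers=0)

```text
t: 18.85
position: [0.5905, -0.3043, 0.0288]
ee_rot: [-3.142, 0.0, -0.316]
force: [1.3, 1.1, 0.6]
width: 0.0167
grip_force: 0.7
```

Request:
carry_out(series=[[0, 0, -0.2, 0, 0, 0], [0, 0, -0.3, 0, 0, 0], [0, 0, -0.3, 0, 0, 0], [0, 0, -0.3, 0, 0, 0], [0, 0, -0.1, 0, 0, -0.024], [0, 0, 0, 0, 0, -0.024], [0, 0, 0, 0, 0, 0], [0, 0, 0, 0, 0, 0]])

```text
t: 19.65
position: [0.59, -0.3043, 0.1482]
ee_rot: [-3.141, 0.001, -0.167]
force: [-0.3, -0.3, -1.2]
width: 0.0141
grip_force: 30.0
```

Run:
```python
from h import *
plan(.6163,.0238,.15,-9.2);print(read_state()['force'])
```

```text
tool shift(units) [-0.286 -3.279 -0.017] yaw now -9.6 turn about tool z (units) -0.0021 tilt [-1.7998e+02  6.0000e-02] q [ 0.53  0.58 -0.2   1.55  0.13  1.03 -1.45] t 19.65
[-0.29212098 -0.30446837 -1.24176091]
```

Request:
carry_out(series=[[-0.036, -0.41, 0, 0, 0, -0.002], [-0.036, -0.41, 0, 0, 0, 0], [-0.036, -0.41, 0, 0, 0, 0], [-0.036, -0.41, 0, 0, 0, 0], [-0.036, -0.41, 0, 0, 0, 0], [-0.036, -0.41, 0, 0, 0, 0], [-0.036, -0.41, 0, 0, 0, 0], [-0.036, -0.41, 0, 0, 0, 0]])

```text
t: 20.45
position: [0.6136, 0.0256, 0.1482]
ee_rot: [3.141, 0.001, -0.161]
force: [0.8, 0.1, -0.7]
width: 0.0138
grip_force: 30.0
```

Request:
carry_out(series=[[0, 0, 0, 0, 0, 0], [0, 0, 0, 0, 0, 0], [0, 0, 0, 0, 0, 0], [0, 0, 0, 0, 0, 0]])

```text
t: 20.85
position: [0.6139, 0.0221, 0.1484]
ee_rot: [3.141, 0.0, -0.161]
force: [-0.5, -0.3, -1.8]
width: 0.0139
grip_force: 30.0
```

Run:
```python
from h import *
plan(.6163,.0238,.066,-9.2);st=read_state();print(st['force'])
p,d=capture('wrist');s,_=capture('side')
zl=st['position'][2]-.029
c=(.6163,.0238)
a=ortho('wrist',p,c,zl+.026,75,2.4,st)
cv2.imwrite('pics/o4.png',np.hstack([a,cv2.resize(s[100:260,190:350],(360,360),interpolation=2)]))
```

```text
tool shift(units) [ 0.021 -0.021  0.824] yaw now -9.2 turn about tool z (units) -0.0003 tilt [1.7994e+02 3.0000e-02] q [ 0.05  0.51 -0.25  1.68  0.15  0.98 -1.99] t 20.85
[-0.50523738 -0.27789335 -1.84146394]
```

View pics/o4.png

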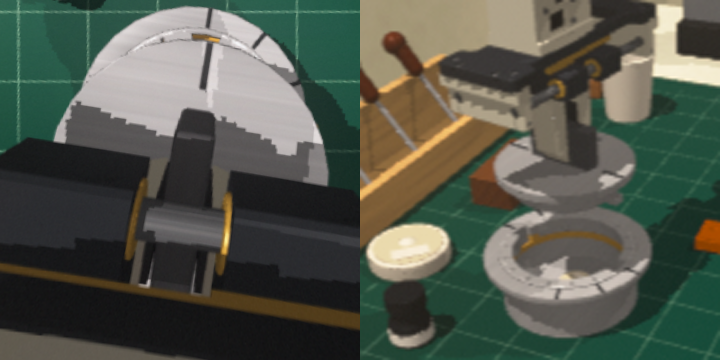

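Lid held level, its line parallel to the pot's entry line (ends near (210,40) and (212,10)), with the lugs over the notches. Lowering.

Request:
carry_out(series=[[0.02, -0.02, 0.2, 0, 0, 0], [0, 0, 0.2, 0, 0, 0], [0, 0, 0.15, 0, 0, 0], [0, 0, 0.05, 0, 0, 0], [0, 0, 0, 0, 0, 0], [0, 0, 0, 0, 0, 0]])

```text
t: 21.55
position: [0.6168, 0.0256, 0.0894]
ee_rot: [-3.141, -0.001, -0.159]
force: [0.6, 0.4, -1.5]
width: 0.0136
grip_force: 30.0
```

Request:
carry_out(series=[[0, 0, 0.03, 0, 0, 0], [0, 0, 0.03, 0, 0, 0], [0, 0, 0.03, 0, 0, 0], [0, 0, 0.03, 0, 0, 0], [0, 0, 0, 0, 0, 0], [0, 0, 0, 0, 0, 0]])

```text
t: 22.15
position: [0.6163, 0.0257, 0.0766]
ee_rot: [3.142, 0.0, -0.159]
force: [0.2, -0.0, -1.3]
width: 0.014
grip_force: 30.0
```

Request:
carry_out(series=[[0, 0.01, 0.03, 0, 0, 0], [0, 0, 0.03, 0, 0, 0], [0, 0, 0.02, 0, 0, 0], [0, 0, 0.02, 0, 0, 0], [0, 0, 0, 0, 0, 0], [0, 0, 0, 0, 0, 0]])

```text
t: 22.75
position: [0.6162, 0.0245, 0.0687]
ee_rot: [3.141, -0.001, -0.159]
force: [-7.9, -2.3, 19.5]
width: 0.0136
grip_force: 30.0
```

Request:
carry_out(series=[[0, 0, 0.01, 0, 0, 0], [0, 0, 0, 0, 0, 0], [0, 0, 0, 0, 0, 0], [0, 0, 0, 0, 0, 0]])

```text
t: 23.15
position: [0.6162, 0.0245, 0.0687]
ee_rot: [3.141, -0.001, -0.159]
force: [-11.7, -1.1, 30.4]
width: 0.0137
grip_force: 30.0
```

Run:
```python
from h import *
s,d=capture('side');c=calibration('side')
# heights of all pixels near pot
v,u=np.mgrid[0:400,0:640]
P=np.stack([(u-c['cx'])/c['fx']*d,(v-c['cy'])/c['fy']*d,d],-1)-c['t'];W=P@c['R']
r=np.hypot(W[...,0]-.616,W[...,1]-.0245);ok=d>0
# disc top: r 20..57 ; collar: r 64..74
A=ok&(r>25)&(r<56)&(W[...,2]<.11)&(W[...,2]>.05)
B=ok&(r>64)&(r<73)&(W[...,2]>.045)&(W[...,2]<.07)
for n,m in(('disc',A),('collar',B)):
    w=W[m];q=np.linalg.lstsq(np.c_[w[:,:2]-[.616,.0245],np.ones(len(w))],w[:,2],rcond=None)[0];res=np.percentile(w[:,2],[10,50,90]);print(n,len(w),q.round(4),res.round(4))
cv2.imwrite('pics/s5.png',cv2.resize(s[150:260,230:340],(660,600)[:1]*2 if 0 else (600,600),interpolation=2))
```

```text
Traceback (most recent call last):
IndexError: index -1 is out of bounds for axis 0 with size 0
```

Run:
```python
from h import *
s,d=capture('side');c=calibration('side')
print((d>0).mean(),proj('side',[.616,.0245,.063]),d[200:230:8,250:320:10].round(3))
cv2.imwrite('pics/s5.png',cv2.resize(s[170:260,230:340],(720,589),interpolation=2))
```

```text
0.9960078125 [[281.82149045 206.13139468]] [[0.908 0.791 0.743 0.74  0.    0.788 0.804]
 [0.784 0.764 0.765 0.765 0.75  0.763 0.762]
 [0.757 0.738 0.739 0.739 0.741 0.739 0.753]
 [0.736 0.733 0.724 0.721 0.723 0.734 0.734]]
```

View pics/s5.png

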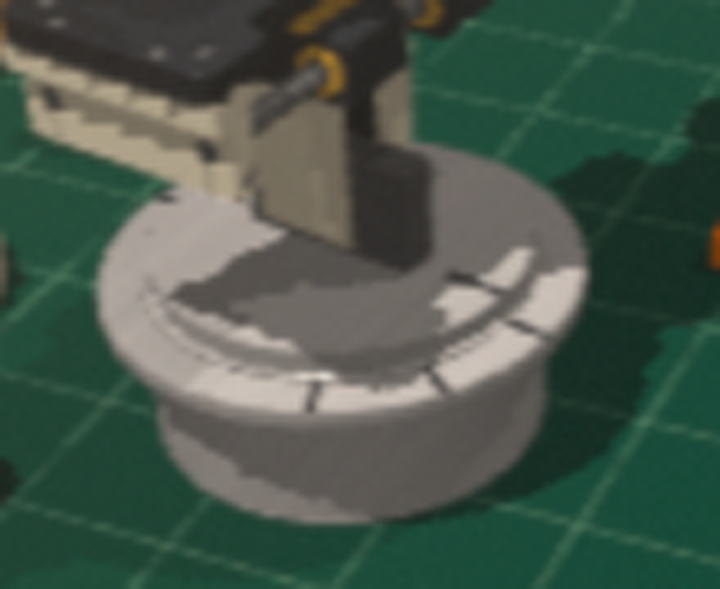

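Run:
```python
from h import *
s,d=capture('side');c=calibration('side')
v,u=np.mgrid[0:400,0:640]
W=(np.stack([(u-c['cx'])/c['fx']*d,(v-c['cy'])/c['fy']*d,d],-1)-c['t'])@c['R']
print(W[206,282],W[228,282],W[232,282])
x0=np.array([.616,.0245]);r=np.hypot(W[...,0]-x0[0],W[...,1]-x0[1])
for n,m in(('disc',(r>28)&(r<56)),('disc',(r>.028)&(r<.056)&(abs(W[...,2]-.063)<.012)),('collar',(r>.064)&(r<.073)&(abs(W[...,2]-.055)<.008))):
    w=W[m]
    if len(w): print(n,len(w),np.linalg.lstsq(np.c_[w[:,:2]-x0,np.ones(len(w))],w[:,2],rcond=None)[0].round(4),np.percentile(w[:,2],[10,50,90]).round(4))
print(read_state()['force'],read_state()['moment'])
```

```text
[0.60785311 0.03793183 0.07355257] [0.58703889 0.08055669 0.05486421] [0.58126547 0.09166163 0.05487501]
disc 786 [-0.003   0.0004  0.0633] [0.0622 0.0632 0.0643]
collar 407 [0.001  0.0009 0.0541] [0.0532 0.0541 0.0551]
[-11.41659391  -2.08893485  30.65743918] [-0.36263872  2.80683194 -0.00502627]
```

Seated: disc top 9 mm above the collar, level, and lid origin about 37 mm up. Easing the push, then turning clockwise in two stages.

Request:
carry_out(series=[[-0.008, 0, -0.015, 0, 0, 0], [0, 0, 0, 0, 0, 0], [0, 0, 0, 0, 0, 0], [0, 0, 0, 0, 0, 0]])

```text
t: 23.7
position: [0.6162, 0.0245, 0.0688]
ee_rot: [3.141, -0.002, -0.159]
force: [-2.0, -1.6, 13.7]
width: 0.0141
grip_force: 30.0
```

Request:
carry_out(series=[[0, 0, 0, 0, 0, 0.015], [0, 0, 0, 0, 0, 0.015], [0, 0, 0, 0, 0, 0.015], [0, 0, 0, 0, 0, 0.015], [0, 0, 0, 0, 0, 0.015], [0, 0, 0, 0, 0, 0], [0, 0, 0, 0, 0, 0]])

```text
t: 24.4
position: [0.6169, 0.0255, 0.0687]
ee_rot: [-3.14, -0.003, -0.393]
force: [-0.5, 0.8, 11.3]
width: 0.0138
grip_force: 30.0
```

Request:
carry_out(series=[[0, 0, 0, 0, 0, 0.02], [0, 0, 0, 0, 0, 0.02], [0, 0, 0, 0, 0, 0.02], [0, 0, 0, 0, 0, 0.02], [0, 0, 0, 0, 0, 0.013], [0, 0, 0, 0, 0, 0], [0, 0, 0, 0, 0, 0], [0, 0, 0, 0, 0, 0]])

```text
t: 25.2
position: [0.6174, 0.0258, 0.0688]
ee_rot: [-3.138, -0.003, -0.685]
force: [2.6, 0.6, 9.9]
width: 0.0136
grip_force: 30.0
```

Request:
carry_out(series=[[0, 0, 0, 0, 0, 0], [0, 0, 0, 0, 0, 0], [0, 0, 0, 0, 0, 0], [0, 0, 0, 0, 0, 0]])

```text
t: 25.6
position: [0.6174, 0.0257, 0.0688]
ee_rot: [-3.138, -0.003, -0.685]
force: [2.2, 1.9, 9.8]
width: 0.014
grip_force: 30.1
```

Run:
```python
from h import *
st=read_state();print(st['moment'],st['ee_rot'])
s,d=capture('side');c=calibration('side')
v,u=np.mgrid[0:400,0:640]
W=(np.stack([(u-c['cx'])/c['fx']*d,(v-c['cy'])/c['fy']*d,d],-1)-c['t'])@c['R']
x0=np.array([.616,.0245]);r=np.hypot(W[...,0]-x0[0],W[...,1]-x0[1])
w=W[(r>.028)&(r<.056)&(abs(W[...,2]-.063)<.012)]
print(np.linalg.lstsq(np.c_[w[:,:2]-x0,np.ones(len(w))],w[:,2],rcond=None)[0].round(4))
g=ortho('side',s,(.616,.0245),.060,90,3.2);cv2.imwrite('pics/o6.png',g)
```

```text
[0.32580142 0.03387708 0.26094259] [-3.13815990e+00 -2.71185648e-03 -6.85243357e-01]
[-0.0022  0.0055  0.0632]
```

View pics/o6.png

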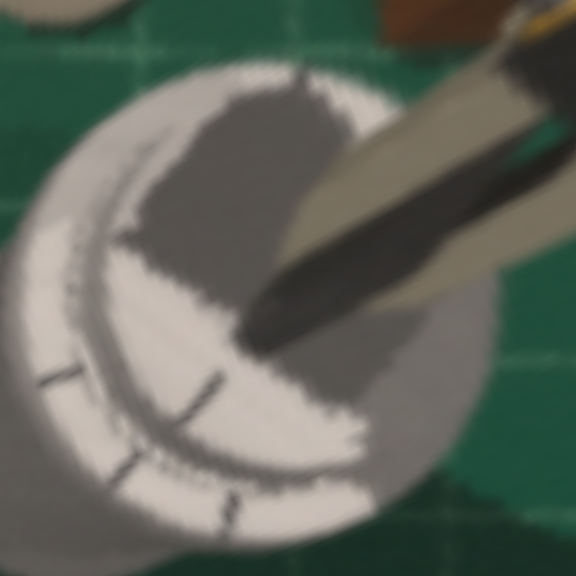

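The lid's line (220,375)–(183,425) is parallel to the middle engraved line at (125,470). The gripper shows a 30° turn, and the lid is seated, level and at rest, so I'm handing in.

```bash
python3 -c "
from bench import *
print(finish_job())"
```

```text
the job is handed in; nothing more can be done
None
```

Job handed in, but the judge returned no verdict: the medallion is in the pot, both plaquettes are in the tray, and the lid is seated and still gripped, turned about 30° clockwise by the gripper's reading.

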